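# Wedge a bat in the corner jig with a taper gauge leaf

### The job

First push the flat green bat square and flush into the corner of the wooden jig. Then draw the metal taper leaf out of its sheath by the nose, lay it down on the open table and let go of it, take it again by its handle end and slide it nose first along the table into the gap between the bat and the short cheek until it drags firmly against bat and cheek (a push of about 10 N), and let go there: it must stay pinched, but not be forced. Leave the pot, mug, jar and stilt alone.

Things in the scene. Friction and masses are not known exactly. Their poses are not given: they have to be found in the camera images.
- jig: fixed corner jig of pale wood: two fences, 22 mm high and thick, at a right angle. Origin: the inner corner at table height, z up. Far fence's inner face: plane x = 0, from y = 0 to -240 mm. Left fence's: plane y = 0, from x = 0 to -190 mm. A fixed cheek (see mouth) faces the far fence.
- mouth (a point): jig point x = -170, y = -170 mm: the bat's near edge, once home, at the gap's mouth. Across (-x) begins the cheek: a wooden pad 80 mm along jig y, 22 mm high, stiffly sprung (10 N/mm, 4 mm give) on a fixed block, 34 mm thick in all. The gap, 23 to 30.5 mm here, changes, is not told and narrows 1 in 8 to +y like the leaf: its nose bites at jig y = -135 to -65 mm.
- bat: flat sage-green bat, 170 (its x) x 230 (its y) x 12 mm, loose, 0.5 kg, origin under its centre. Starts 3 to 8 mm off the far fence, 50 to 90 mm short of the left one. Home: origin at jig x = -85, y = -115 mm, axes parallel. Push with closed fingers on its -y edge, and on its near (-x) edge between the cheek's mouth and its -y end.
- leaf: flat bare metal taper leaf, 200 x 36 x 18 mm, 0.12 kg, origin under its mid length, x to the nose (+100 mm), z up. Straight edge y = -15 mm all along: goes against the bat. Other edge, against the cheek: y = +21 mm along the parallel handle (x -100 to -45), then tapering 1 in 8 to +3 mm at the nose (18 mm wide). In use its x points along jig +y. Not to be turned over.
- sheath: fixed roofed plywood sheath, 120 x 79 x 31 mm, open at its +x end, no floor, over the handle half of the leaf, whose nose stands out 90 to 100 mm. Origin on the table at half length, mouth at x = +60 mm. The leaf comes free after a straight pull of 110 mm along +x.
- pot: small white pot, 56 mm wide, 51 mm high, a bystander, origin under its centre
- mug: blue mug, 70 x 92 x 89 mm, a bystander, origin under its centre
- jar: small jar with a chalk-coloured lid, 38 mm wide, 48 mm high, a bystander, origin under its centre
- stilt: three-armed ceramic kiln stilt, 58 x 50 x 24 mm, a bystander, origin under its centre

How it is judged (in metres and radians):
On the way, in this order (a step that is already met when the one before it is completed fails the run):
1. the bat is pushed home: within 3 mm of both fences and square to 1.5 degrees (x of bat in the frame of jig above -0.088 m and y of bat in the frame of jig above -0.118 m and angle between the x axis of bat and the x axis of jig, either way round below 0.026 rad), for 0.2 s.
2. the leaf is out of the sheath, lying flat on the table, not touching the bat, released ((x of leaf in the frame of sheath above 0.155 m or y of leaf in the frame of sheath above 0.06 m or y of leaf in the frame of sheath below -0.06 m) and height (world z) of leaf below 0.005 m and angle between leaf's own z axis and vertical below 0.05 rad and contact force between each of the fingers, bat and leaf below 0.1 N and linear speed of leaf below 0.02 m/s), for 0.2 s.
At the end, for the whole second after the job is handed in: the bat is within 3 mm of both fences and square to 1.5 degrees; the leaf lies flat in the gap between bat and cheek, nose first, in line to 2 degrees, at rest, released, and presses on the bat with 2 to 30 N (all of step 1 and y of leaf in the frame of jig above -0.245 m and x of leaf in the frame of jig below -0.175 m and angle between the x axis of leaf and the y axis of jig, either way round below 0.035 rad and height (world z) of leaf below 0.004 m and angle between leaf's own z axis and vertical below 0.05 rad and contact force between leaf and bat between 2 and 30 N and linear speed of leaf below 0.01 m/s); the robot touches nothing.
It fails at once if the leaf is forced: it presses on the bat with more than 60 N (contact force between leaf and bat above 60 N).
It fails at once if a bystander is moved by more than 30 mm (distance of any of pot, mug, jar, stilt from where it was at the start of the episode above 0.03 m).
It also fails if it takes over 69 s, if anything falls off the work surface, if the arm or the gripper's body presses on something with over 40 N, if the wrist force passes 120 N, or if a joint passes its speed limit or range.

### The arm

A 7-joint arm with a two-finger parallel gripper is mounted at the origin on the work surface; the furniture and walls round the work are solid. World frame = base frame: x ahead of the robot, y to its left, z up, the work surface at z = 0. Lengths are in m, angles in degrees, forces in N, time in s.
With the tool pointing down it reaches from about 0.425 to 0.875 m from the base axis. Payload 4.7 kg.
Tool frame: the origin (TCP) lies midway between the tips of the shut fingers; the grasp point (between the pads) lies 19 mm behind it; z points along the fingers, y is the line along which they close (so a half turn about z gives the same grasp; the last joint's range is limited). The gripper opens to 87 mm and grips with 3 to 60 N. Pads are 19 mm wide; open, the fingers measure 117 mm over their backs; the gripper's body (75 mm by 190 mm) begins 51 mm behind the grasp point.
Start: joints at [66.297, 18.392, -4.016, 83.108, 1.295, 78.541, -3.26], TCP at [0.27, -0.591, 0.223] pointing down, gripper open.
Joint ranges: [-163.93, 163.93], [-17.29, 119.83], [-79.2, 71.16], [3.27, 140.29], [-89.18, 269.18], [5.43, 117.66], [-154.24, 154.24]. Speed limits (degrees/s): [147.25, 147.25, 180, 180, 180, 180, 180].

### API

Orientations are given as [roll, pitch, yaw] about the fixed x, y, z axes, in that order (R = Rz(yaw) Ry(pitch) Rx(roll)).
In Python, from cell import env gives the robot as it stands.
- The arm moves only by the tool step_arm, never from a script. Its argument "moves" is a list of rows, each an object with "dp": the shift along the tool's x, y, z in mm, a list of three; "dr": the turn, a rotation vector about the tool's x, y, z in rad, a list of three; "fingers": the closure, from 0 (fully open) to 1 (shut). In form: [{"dp": [dx, dy, dz], "dr": [ax, ay, az], "fingers": fingers}, ...]. A call has exactly 5 rows; each row shifts and turns the commanded pose from where the row before left it, along the tool's axes as they then stand; what a row does not reach is not made up. A row lasts 1/8 s, in which the tool goes at most 62.5 mm and 10.7 degrees, less where a joint would pass 70% of its speed; a pose out of reach is approached as far as the arm can. A call with a gripper value outside its range is refused whole. The fingers move at their own pace and stop on an object; "squeeze" is the grip in N (left out, the last holds). Time passes only in rows, so rows that do not move let the fingers close, or fill a call up. It gives the time, the measured TCP pose, the force, the opening and the grip force at its end, in the units of the state.
- env.get_obs(): the state, without advancing time (a new reading comes with each control period).
- env.read_camera(name): name is "scene" or "top" or "wrist"; returns the picture (420x560x3 uint8, red, green, blue); there is no depth.
- env.camera_model(name): a dict with "fx", "fy", "cx", "cy" (pixels), "R" (3x3) and "t" (3): a world point X has camera coordinates R X + t. Camera axes: x right, y down, z forward; pixel columns grow to the right and rows downward; lengths in m; the calibration is good to about 2 mm. A picture is of the moment at which its call begins: read the wrist's pose just before it. camera_model takes no time and is no camera call; for the wrist camera it gives the pose at the moment of the call.
- env.sign_off(): hands the job in; it is judged then, once.
The state is a dict: "time_s": time; "qpos": joint angles; "joint_velocities": joint speeds; "effort": joint torques, N m; "tool_pos": TCP position; "tool_rot": TCP orientation; "force": force on the tool from outside, world axes, zero at the start; "wrist_torque": the same for the moment, N m; "grip_width": finger opening in m; "grasp_force": force on a finger pad.
Only numpy, scipy, OpenCV 4.12 (cv2) and the standard library are available. Lean on these libraries where they do the work, as an engineer would, in place of code of your own. Each camera call takes 0.05 s, during which the arm holds its last target. There are 200 camera calls.

## Working session

There is one attempt and no reset: what is moved stays moved. The work goes in short steps, Python scripts to look and compute and a tool call to move; the robot and the scene stay as the last step left them, time stands still between calls to the robot, and variables do not carry over. Pictures are saved under pics/ and viewed, at most 10 in all, crops included, and the job is handed in when it is done.

Besides the shell and the picture viewer there is one more tool, called after "Emit:" in YAML: its name, and indented under it one key for each argument. step_arm: Moves the arm, as the interface text tells. Its arguments: {"type":"object","properties":{"moves":{"type":"array","items":{"type":"object","properties":{"dp":{"type":"array","items":{"type":"number"}},"dr":{"type":"array","items":{"type":"number"}},"fingers":{"type":"number"}}}},"squeeze":{"type":"number"}},"required":["moves"]}

```bash
mkdir -p pics; ls; python3 - <<'E'
from cell import env
import cv2,numpy as np
o=env.get_obs();print(o)
for n in("scene","top"):
    im=env.read_camera(n);cv2.imwrite(f"pics/{n}0.png",im[:,:,::-1]);m=env.camera_model(n);print(n,m)
E
```

```text
pics
{'time_s': 0.0, 'qpos': array([66.29556382, 18.43876631, -4.01528064, 83.17384276,  1.29382436,
       78.53943396, -3.25994869]), 'joint_velocities': array([-0.02228358,  0.07582994,  0.05675232, -0.09221382,  0.01631465,
        0.04285204,  0.06702007]), 'effort': array([-4.98085483e-04, -4.91291392e+01, -4.04096385e-01, -3.12528384e+01,
       -6.39036368e-02,  4.38928034e-02,  1.81639948e-04]), 'tool_pos': array([ 0.26941306, -0.59094692,  0.22147406]), 'tool_rot': array([-1.79893130e+02,  4.56439186e-03,  2.45137452e+01]), 'force': array([-0.64066921, -0.88564072,  0.27928047]), 'wrist_torque': array([ 0.02151216, -0.01979658,  0.02498084]), 'grasp_force': 0.0, 'grip_width': 0.0868701795072621}
scene {'fx': 443.00002654100865, 'fy': 443.00002654100865, 'cx': 277.2505171520259, 'cy': 211.12095464219874, 'R': array([[-0.81076425, -0.58514031,  0.01649694],
       [-0.32168338,  0.42182195, -0.84769455],
       [ 0.48906148, -0.69258723, -0.53022807]]), 't': array([0.34263922, 0.26535253, 1.17205646])}
top {'fx': 481.10060140173584, 'fy': 481.10060140173584, 'cx': 280.4458562890452, 'cy': 216.24825562849804, 'R': array([[-0.00946331, -0.99994606,  0.00428029],
       [-0.98724225,  0.00866253, -0.15898964],
       [ 0.15894399, -0.00573025, -0.98727097]]), 't': array([-0.10254596,  0.49769345,  1.26870007])}
```

View pics/top0.png

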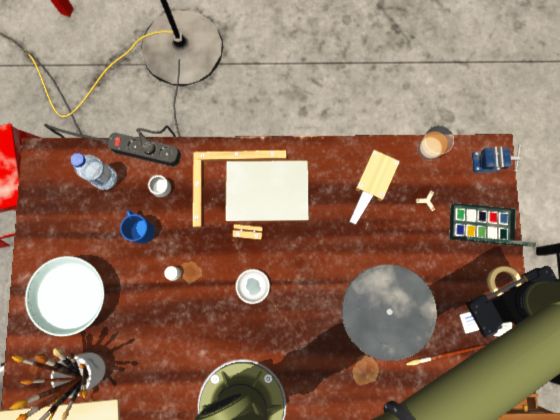

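View pics/scene0.png

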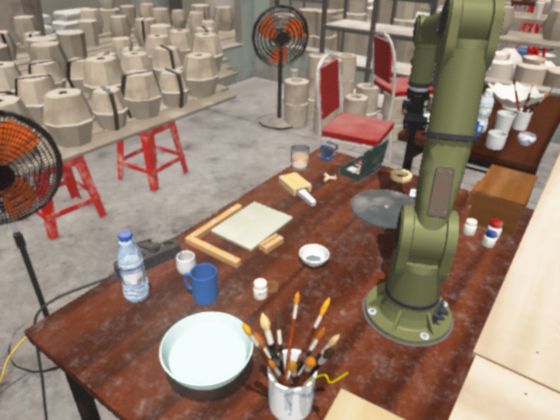

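Top view: the jig's corner is near (200,158), with the bat at (226–308, 160–220) and the cheek at (248,231). The sheath is at (378,175) and the leaf's nose at (354,221). The pot (159,186), mug (137,228), jar (173,273) and stilt (427,199) are clear of the jig.

```bash
cat > h.py <<'E'
import numpy as np,cv2
from scipy.spatial.transform import Rotation as Rn
from cell import env
def cast(m,uv,z):
    uv=np.atleast_2d(np.asarray(uv,float))
    d=np.c_[(uv[:,0]-m["cx"])/m["fx"],(uv[:,1]-m["cy"])/m["fy"],np.ones(len(uv))]@np.array(m["R"])
    C=-np.array(m["R"]).T@np.array(m["t"])
    return (C+d*((z-C[2])/d[:,2])[:,None])[:,:2]
def proj(m,X):
    c=np.atleast_2d(X)@np.array(m["R"]).T+m["t"]
    return np.c_[m["fx"]*c[:,0]/c[:,2]+m["cx"],m["fy"]*c[:,1]/c[:,2]+m["cy"]]
E
python3 - <<'E'
from h import *
m=env.camera_model("top")
for n,uv,z in [("jig corner",(202,160),.022),("far fence end",(286,159),.022),("left end",(201,226),.022),("bat TL",(227,162),.012),("bat TR",(307,161),.012),("bat BL",(226,220),.012),("bat BR",(308,219),.012),("cheekTL",(235,225),.022),("cheekTR",(262,227),.022),("sheath a",(374,151),.031),("b",(398,159),.031),("c",(357,191),.031),("d",(383,200),.031),("nose",(354,221),.018),("stilt",(427,199),.01),("pot",(159,186),.05),("mug",(137,228),.08),("jar",(173,273),.045)]:
    print(n,cast(m,uv,z).round(3)[0])
o=env.get_obs();w=env.camera_model("wrist")
T=Rn.from_euler("xyz",o["tool_rot"],degrees=True).as_matrix()
R=np.array(w["R"]);C=-R.T@w["t"]
print("cam in tool",T.T@(C-o["tool_pos"]),"axes\n",T.T@R.T,w["fx"])
E
```

```text
jig corner [0.662 0.112]
far fence end [ 0.663 -0.124]
left end [0.474 0.111]
bat TL [0.658 0.042]
bat TR [ 0.659 -0.184]
bat BL [0.492 0.044]
bat BR [ 0.493 -0.184]
cheekTL [0.476 0.018]
cheekTR [ 0.47  -0.056]
sheath a [ 0.681 -0.371]
b [ 0.657 -0.437]
c [ 0.567 -0.319]
d [ 0.541 -0.39 ]
nose [ 0.485 -0.31 ]
stilt [ 0.547 -0.519]
pot [0.581 0.223]
mug [0.462 0.27 ]
jar [0.346 0.18 ]
cam in tool [ 0.08367648 -0.00017131 -0.16190866] axes
 [[-2.42312461e-04 -9.52290633e-01 -3.05192549e-01]
 [ 9.99998849e-01 -6.87863901e-04  1.35237302e-03]
 [-1.49778309e-03 -3.05191870e-01  9.52289703e-01]] 319.8708986330088
```

Emit:
step_arm:
  moves:
    - {"dp": [55, -25, 0], "dr": [0, 0, 0.0856], "fingers": 1}
    - {"dp": [53, -30, 0], "dr": [0, 0, 0.0856], "fingers": 1}
    - {"dp": [50, -34, 0], "dr": [0, 0, 0.0856], "fingers": 1}
    - {"dp": [47, -38, 0], "dr": [0, 0, 0.0856], "fingers": 1}
    - {"dp": [44, -42, 0], "dr": [0, 0, 0.0856], "fingers": 1}

```text
time_s: 0.72
tool_pos: [0.4698, -0.3615, 0.2222]
tool_rot: [-180.0, 0.0, -0.2]
force: [0.9, -0.1, 0.0]
grip_width: 0.045
grasp_force: 0.0
```

Emit:
step_arm:
  moves:
    - {"dp": [30, -40, 0], "fingers": 1}
    - {"dp": [30, -40, 0], "fingers": 1}
    - {"dp": [25, -40, 0], "fingers": 1}
    - {"dp": [15, -30, 0], "fingers": 1}
    - {"dp": [0, 0, 0], "fingers": 1}

```text
validation failed for argument at $.mo...
```

```bash
python3 - <<'E'
from h import *
o=env.get_obs();print(o["tool_pos"],o["tool_rot"],o["time_s"],o["force"])
m=env.camera_model("wrist");im=env.read_camera("wrist")
cv2.imwrite("pics/w1.png",im[:,:,::-1])
import pickle;pickle.dump((m,im),open("w1.pkl","wb"))
E
```

```text
[ 0.46979245 -0.36154717  0.22220554] [-1.79997700e+02  2.59047423e-02 -1.86931174e-01] 0.725 [ 0.93505757 -0.08009937  0.01313542]
```

View pics/w1.png

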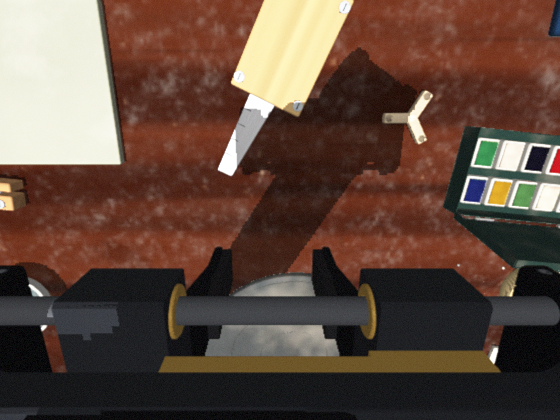

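Wrist view: bat corner at (122,162), cheek end at (20,195). The sheath's roof runs from its mouth edge (237,82)–(298,113) upward. The leaf's nose ends at (219,171)–(231,174), and the stilt is at (410,117).

```bash
python3 - <<'E'
from h import *
import pickle
m,im=pickle.load(open("w1.pkl","rb"))
hsv=cv2.cvtColor(im,cv2.COLOR_RGB2HSV)
leaf=((hsv[...,1]<60)&(hsv[...,2]>120)).astype(np.uint8); leaf[:,:205]=0; leaf[:,330:]=0; leaf[190:]=0
n,l,s,c=cv2.connectedComponentsWithStats(leaf);k=1+s[1:,4].argmax();print(s[1:][s[1:,4]>30])
g=(l==k).astype(np.uint8)
print(g.sum());
cs=max(cv2.findContours(g,0,1)[0],key=cv2.contourArea)
W=cast(m,cs[:,0],.018); print("leaf hull",cv2.boxPoints(cv2.minAreaRect(W.astype(np.float32))).round(4).tolist())
print(cast(m,cv2.approxPolyDP(cs,2.5,True)[:,0],.018).round(4).tolist(),cv2.approxPolyDP(cs,2.5,True)[:,0].tolist())
sh=((hsv[...,0]>12)&(hsv[...,0]<30)&(hsv[...,1]>60)&(hsv[...,2]>150)).astype(np.uint8);sh[:,:205]=0;sh[:,370:]=0;sh[190:]=0
sh=cv2.morphologyEx(sh,3,np.ones((9,9)));cs=max(cv2.findContours(sh,0,1)[0],key=cv2.contourArea)
a=cv2.approxPolyDP(cs,3,True)[:,0];print(a.tolist(),cast(m,a,.031).round(4).tolist())
b=((hsv[...,1]<60)&(hsv[...,2]>120)).astype(np.uint8);b[:,160:]=0;b[200:]=0
b=cv2.morphologyEx(b,2,np.ones((5,5)));cs=max(cv2.findContours(b,0,1)[0],key=cv2.contourArea)
a=cv2.approxPolyDP(cs,3,True)[:,0];print("bat",a.tolist(),cast(m,a,.012).round(4).tolist())
big=cv2.resize(im[0:190,190:350],None,fx=4,fy=3.1,interpolation=cv2.INTER_CUBIC)
E
```

```text
[[ 233   70   12   13  121]
 [ 218   94   57   82 1803]
 [ 293  100   10   12   83]]
1803
leaf hull [[0.4731999933719635, -0.3222000002861023], [0.5555999875068665, -0.3652999997138977], [0.5694000124931335, -0.33899998664855957], [0.4869999885559082, -0.29580000042915344]]
[[0.5672, -0.3412], [0.5632, -0.3357], [0.4882, -0.3003], [0.4788, -0.3114], [0.4788, -0.316], [0.5549, -0.3649]] [[252, 94], [247, 98], [218, 167], [228, 175], [232, 175], [274, 106]]
[[353, 0], [262, 0], [231, 83], [297, 115], [299, 104], [306, 100], [348, 13], [339, 12], [339, 3], [349, 1], [351, 6]] [[0.6512, -0.4406], [0.6514, -0.3534], [0.5775, -0.3206], [0.5457, -0.3891], [0.5567, -0.391], [0.5607, -0.3982], [0.6403, -0.4366], [0.6411, -0.4278], [0.6487, -0.4274], [0.6503, -0.4368], [0.6462, -0.4391]]
bat [[0, 0], [0, 163], [120, 163], [97, 1]] [[0.6575, -0.0888], [0.4928, -0.0455], [0.4923, -0.1853], [0.6564, -0.1864]]
```

Emit:
step_arm:
  moves:
    - {"dp": [30, -40, 0], "dr": [0, 0, 0], "fingers": 1}
    - {"dp": [30, -40, 0], "dr": [0, 0, 0], "fingers": 1}
    - {"dp": [25, -40, 0], "dr": [0, 0, 0], "fingers": 1}
    - {"dp": [15, -26, 0], "dr": [0, 0, 0], "fingers": 1}
    - {"dp": [0, 0, 0], "dr": [0, 0, 0], "fingers": 1}

```text
time_s: 1.4
tool_pos: [0.5701, -0.2137, 0.222]
tool_rot: [-179.9, 0.0, 0.3]
force: [-0.2, -0.0, 0.2]
grip_width: 0.0009
grasp_force: 0.0
```

```bash
python3 - <<'E'
from h import *
o=env.get_obs();print(o["tool_pos"],o["tool_rot"],o["time_s"],o["force"])
m=env.camera_model("wrist");im=env.read_camera("wrist")
cv2.imwrite("pics/w2.png",im[:,:,::-1])
import pickle;pickle.dump((m,im),open("w2.pkl","wb"))
E
```

```text
[ 0.57012025 -0.21371618  0.22203536] [-1.79897587e+02  1.88744442e-02  3.36615387e-01] 1.4 [-0.21942018 -0.01626432  0.18835493]
```

View pics/w2.png

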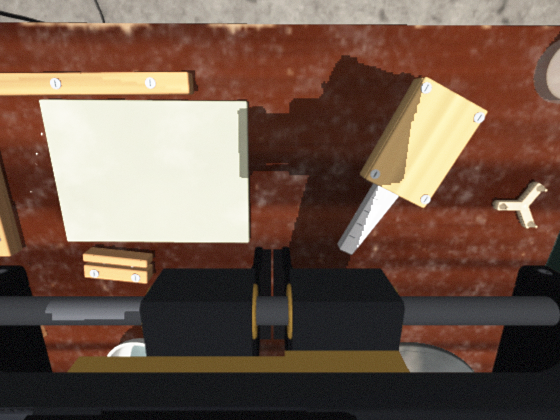

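The wrist view shows the far fence (rows 72–95, ending at column 192), bat corners (41,101), (247,101), (249,242), (66,242), the cheek at (84–153, 250–282), and the left fence at bottom left.

```bash
cat >> h.py <<'E'
def edge(m,im,p,q,z,w=6,n=40):
    """strongest gradient edge along p-q (pixels), robust line fit, cast at z -> 2 world end points"""
    g=cv2.GaussianBlur(im.astype(np.float32),(3,3),0); p,q=np.array(p,float),np.array(q,float)
    t=(q-p)/np.linalg.norm(q-p);nn=np.array([-t[1],t[0]]);s=np.arange(-w,w+.01,.25)
    pts=[]
    for a in np.linspace(.05,.95,n):
        P=p+a*(q-p)+s[:,None]*nn
        v=cv2.remap(g,P[:,0].astype(np.float32)[None],P[:,1].astype(np.float32)[None],1)[0]
        d=np.abs(np.gradient(v,axis=0)).sum(1); pts.append(P[d.argmax()])
    pts=np.array(pts,np.float32);vx,vy,x0,y0=cv2.fitLine(pts,cv2.DIST_HUBER,0,.01,.01).ravel()
    r=np.abs((pts[:,0]-x0)*vy-(pts[:,1]-y0)*vx)
    d=np.array([vx,vy]);o=np.array([x0,y0]);L=[o+d*((a-o)@d) for a in(p,q)]
    return cast(m,L,z),np.median(r)
E
python3 - <<'E'
from h import *
import pickle
m,im=pickle.load(open("w2.pkl","rb"))
for n,p,q,z,w in [("fence in top",(5,95),(188,95),.022,5),("leftfence in top",(3,160),(20,240),.022,8),("bat far",(45,101),(243,101),.012,5),("bat near",(70,242),(245,242),.012,5),("bat right",(248,105),(249,238),.012,4),("bat left",(41,105),(66,238),.012,5),("cheek in",(87,249),(152,255),.022,4),
 ("roof L",(424,82),(364,172),.031,4),("roof R",(484,113),(426,205),.031,4),("roof mouth",(366,177),(422,206),.031,4),("roof back",(430,81),(482,110),.031,4),("leafL",(374,190),(341,243),.018,4),("leafR",(396,202),(354,250),.018,4)]:
    e,r=edge(m,im,p,q,z,w);d=e[1]-e[0];print(n,e.round(4).tolist(),"ang",np.degrees(np.arctan2(d[1],d[0])).round(2),"res",round(float(r),2))
c=np.vstack([im[60:290,0:280]]);cv2.imwrite("pics/c2.png",np.hstack([cv2.resize(im[225:295,60:260],(400,560)if 0 else(400,140),interpolation=2)[:,:,::-1],cv2.resize(im[180:265,330:450],(200,140),interpolation=2)[:,:,::-1]]))
E
```

```text
fence in top [[0.6605, 0.072], [0.6616, -0.1238]] ang -89.68 res 0.0
leftfence in top [[0.5922, 0.0992], [0.5001, 0.0869]] ang -172.38 res 1.05
bat far [[0.6612, 0.0358], [0.6609, -0.1818]] ang -90.1 res 0.18
bat near [[0.4921, 0.0399], [0.4912, -0.1806]] ang -90.22 res 0.2
bat right [[0.6561, -0.1855], [0.4973, -0.1857]] ang -179.94 res 0.21
bat left [[0.6545, 0.0432], [0.4961, 0.0437]] ang 179.83 res 0.17
cheek in [[0.4786, 0.0151], [0.4822, -0.0657]] ang -87.42 res 1.18
roof L [[0.6798, -0.3691], [0.583, -0.3215]] ang 153.84 res 0.38
roof R [[0.6484, -0.4395], [0.5477, -0.3918]] ang 154.63 res 0.13
roof mouth [[0.5784, -0.3189], [0.5448, -0.3869]] ang -116.28 res 0.24
roof back [[0.6825, -0.3766], [0.6542, -0.4356]] ang -115.62 res 0.13
leafL [[0.5643, -0.3302], [0.4965, -0.2961]] ang 153.35 res 0.11
leafR [[0.5486, -0.3603], [0.4836, -0.3183]] ang 147.11 res 0.11
```

View pics/c2.png

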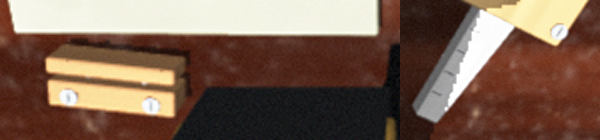

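```bash
python3 - <<'E'
from h import *
import pickle
m,im=pickle.load(open("w2.pkl","rb"))
for n,p,q,z,w in [("fence in",(5,94.5),(188,94.5),.022,2.5),("fence out",(5,72),(188,72),.022,4),("fence end",(192,75),(193,93),.022,4),("cheek in",(84,248),(153,254),.022,3),("left fence right edge",(2,158),(21,240),.0,4),("left",(2,158),(21,240),.022,4)]:
    e,r=edge(m,im,p,q,z,w);d=e[1]-e[0];print(n,e.round(4).tolist(),"ang",np.degrees(np.arctan2(d[1],d[0])).round(2),"res",round(float(r),2))
print(im[84:104,100].tolist())
print("L",im[220,0:30].tolist()); print("C",im[243:275,118].tolist())
E
```

```text
fence in [[0.6655, 0.0708], [0.668, -0.1243]] ang -89.25 res 0.23
fence out [[0.6869, 0.0654], [0.6894, -0.1259]] ang -89.24 res 0.18
fence end [[0.6854, -0.1257], [0.6677, -0.1253]] ang 178.74 res 0.05
cheek in [[0.4896, 0.0169], [0.481, -0.0671]] ang -95.88 res 0.25
left fence right edge [[0.5921, 0.1159], [0.4897, 0.1061]] ang -174.52 res 1.05
left [[0.5956, 0.097], [0.4991, 0.0878]] ang -174.52 res 1.05
[[250, 222, 155], [250, 221, 154], [252, 227, 159], [253, 230, 167], [253, 228, 163], [253, 231, 165], [252, 230, 163], [253, 231, 168], [254, 231, 163], [252, 214, 147], [175, 128, 81], [117, 62, 39], [123, 62, 40], [122, 57, 36], [116, 52, 31], [100, 72, 59], [213, 212, 186], [243, 244, 226], [245, 245, 230], [243, 243, 228]]
L [[199, 149, 105], [133, 96, 67], [101, 74, 49], [97, 70, 48], [100, 73, 50], [95, 70, 48], [99, 74, 51], [93, 73, 49], [99, 73, 50], [99, 71, 51], [100, 72, 52], [86, 65, 41], [88, 62, 45], [91, 67, 46], [85, 62, 39], [73, 42, 30], [63, 29, 20], [63, 36, 26], [65, 34, 26], [76, 37, 26], [109, 51, 35], [115, 54, 34], [114, 53, 29], [116, 55, 32], [120, 60, 33], [116, 55, 33], [120, 56, 34], [118, 54, 34], [119, 54, 34], [113, 47, 26]]
C [[116, 76, 62], [110, 73, 59], [107, 67, 58], [103, 65, 53], [70, 46, 37], [56, 39, 30], [72, 50, 39], [109, 81, 55], [115, 83, 55], [117, 86, 56], [112, 82, 54], [113, 82, 55], [112, 81, 53], [118, 85, 55], [201, 147, 99], [244, 196, 137], [251, 220, 154], [252, 228, 163], [252, 227, 163], [252, 228, 164], [254, 227, 160], [233, 178, 119], [146, 105, 70], [110, 79, 52], [116, 86, 57], [190, 140, 89], [243, 197, 136], [251, 219, 154], [252, 228, 163], [251, 226, 160], [251, 224, 159], [251, 222, 157]]
```

Emit:
step_arm:
  moves:
    - {"dp": [8, 0, 54], "dr": [0, 0, -0.008], "fingers": 1}
    - {"dp": [0, 0, 54], "dr": [0, 0, 0], "fingers": 1}
    - {"dp": [0, 0, 54], "dr": [0, 0, 0], "fingers": 1}
    - {"dp": [0, 0, 53], "dr": [0, 0, 0], "fingers": 1}
    - {"dp": [0, 0, 0], "dr": [0, 0, 0], "fingers": 1}

```text
time_s: 2.08
tool_pos: [0.5746, -0.2192, 0.0049]
tool_rot: [-180.0, 0.3, 0.3]
force: [0.1, -0.3, 0.3]
grip_width: 0.0008
grasp_force: 0.0
```

Emit:
step_arm:
  moves:
    - {"dp": [0, -10, 0], "dr": [0, 0, 0], "fingers": 1}
    - {"dp": [0, -15, 0], "dr": [0, 0, 0], "fingers": 1}
    - {"dp": [0, -17, 0], "dr": [0, 0, 0], "fingers": 1}
    - {"dp": [0, -17, 0], "dr": [0, 0, 0], "fingers": 1}
    - {"dp": [0, -15, 0], "dr": [0, 0, 0], "fingers": 1}

```text
time_s: 2.7
tool_pos: [0.5772, -0.1429, 0.0086]
tool_rot: [179.9, -0.1, 0.5]
force: [0.7, -4.6, 3.5]
grip_width: 0.0002
grasp_force: 2.5
```

Emit:
step_arm:
  moves:
    - {"dp": [0, -5, 0], "dr": [0, 0, 0], "fingers": 1}
    - {"dp": [0, -4, 0], "dr": [0, 0, 0], "fingers": 1}
    - {"dp": [0, -3, 0], "dr": [0, 0, 0], "fingers": 1}
    - {"dp": [0, -2, 0], "dr": [0, 0, 0], "fingers": 1}
    - {"dp": [0, -1, 0], "dr": [0, 0, 0], "fingers": 1}

```text
time_s: 3.32
tool_pos: [0.5763, -0.1285, 0.0075]
tool_rot: [180.0, 0.0, 0.4]
force: [0.5, -4.3, 2.5]
grip_width: 0.0006
grasp_force: 2.3
```

Emit:
step_arm:
  moves:
    - {"dp": [0, -2, 0], "dr": [0, 0, 0], "fingers": 1}
    - {"dp": [0, -2, 0], "dr": [0, 0, 0], "fingers": 1}
    - {"dp": [0, -2, 0], "dr": [0, 0, 0], "fingers": 1}
    - {"dp": [0, 0, 0], "dr": [0, 0, 0], "fingers": 1}
    - {"dp": [0, 0, 0], "dr": [0, 0, 0], "fingers": 1}

```text
time_s: 3.95
tool_pos: [0.5765, -0.1252, 0.0075]
tool_rot: [179.8, -0.1, 0.4]
force: [1.3, -9.2, 1.3]
grip_width: 0.0007
grasp_force: 4.7
```

Emit:
step_arm:
  moves:
    - {"dp": [0, -2, 0], "dr": [0, 0, 0], "fingers": 1}
    - {"dp": [0, 0, 0], "dr": [0, 0, 0], "fingers": 1}
    - {"dp": [0, 18, 0], "dr": [0, 0, -0.006], "fingers": 1}
    - {"dp": [0, 0, -30], "dr": [0, 0, 0], "fingers": 1}
    - {"dp": [-55, 0, -10], "dr": [0, 0, 0], "fingers": 1}

```text
time_s: 4.58
tool_pos: [0.5247, -0.1366, 0.0488]
tool_rot: [-179.8, -0.3, 0.9]
force: [-1.0, -0.5, 0.6]
grip_width: 0.0007
grasp_force: 0.0
```

Emit:
step_arm:
  moves:
    - {"dp": [-54, -25, 0], "dr": [0, 0, 0], "fingers": 1}
    - {"dp": [0, -25, 0], "dr": [0, 0, 0], "fingers": 1}
    - {"dp": [0, 0, 20], "dr": [0, 0, 0], "fingers": 1}
    - {"dp": [0, 0, 20], "dr": [0, 0, 0], "fingers": 1}
    - {"dp": [0, 0, 0], "dr": [0, 0, 0], "fingers": 1}

```text
time_s: 5.2
tool_pos: [0.4645, -0.0878, 0.0057]
tool_rot: [-179.8, 0.3, 0.9]
force: [-0.2, -0.1, 0.1]
grip_width: 0.0007
grasp_force: 0.0
```

Emit:
step_arm:
  moves:
    - {"dp": [8, 0, 0], "dr": [0, 0, 0], "fingers": 1}
    - {"dp": [5, 0, 0], "dr": [0, 0, 0], "fingers": 1}
    - {"dp": [4, 0, 0], "dr": [0, 0, 0], "fingers": 1}
    - {"dp": [4, 0, 0], "dr": [0, 0, 0], "fingers": 1}
    - {"dp": [2, 0, 0], "dr": [0, 0, 0], "fingers": 1}

```text
time_s: 5.82
tool_pos: [0.4863, -0.0916, 0.007]
tool_rot: [179.9, 0.4, 0.7]
force: [-11.1, -4.5, 5.3]
grip_width: 0.0007
grasp_force: 5.5
```

Emit:
step_arm:
  moves:
    - {"dp": [2, 0, 0], "dr": [0, 0, 0], "fingers": 1}
    - {"dp": [2, 0, 0], "dr": [0, 0, 0], "fingers": 1}
    - {"dp": [1, 0, 0], "dr": [0, 0, 0], "fingers": 1}
    - {"dp": [0, 0, 0], "dr": [0, 0, 0], "fingers": 1}
    - {"dp": [0, 0, 0], "dr": [0, 0, 0], "fingers": 1}

```text
time_s: 6.45
tool_pos: [0.4865, -0.0915, 0.0064]
tool_rot: [179.9, 1.0, 0.7]
force: [-19.6, -4.1, 14.2]
grip_width: 0.0004
grasp_force: 9.5
```

Emit:
step_arm:
  moves:
    - {"dp": [-24, 0, 0], "dr": [0, 0, 0], "fingers": 1}
    - {"dp": [0, 0, -50], "dr": [0, 0, 0], "fingers": 1}
    - {"dp": [15, -30, -50], "dr": [0, 0, 0], "fingers": 1}
    - {"dp": [15, -30, -50], "dr": [0, 0, 0], "fingers": 1}
    - {"dp": [15, -10, -50], "dr": [0, 0, 0], "fingers": 1}

```text
time_s: 7.08
tool_pos: [0.5156, -0.0164, 0.2101]
tool_rot: [-180.0, -0.1, 1.0]
force: [1.0, -0.4, 0.0]
grip_width: 0.0005
grasp_force: 0.0
```

Emit:
step_arm:
  moves:
    - {"dp": [0, 0, 0], "dr": [0, 0, 0], "fingers": 1}
    - {"dp": [0, 0, 0], "dr": [0, 0, 0], "fingers": 1}
    - {"dp": [0, 0, 0], "dr": [0, 0, 0], "fingers": 0}
    - {"dp": [0, 0, 0], "dr": [0, 0, 0], "fingers": 0}
    - {"dp": [0, 0, 0], "dr": [0, 0, 0], "fingers": 0}

```text
time_s: 7.7
tool_pos: [0.5144, -0.0193, 0.2069]
tool_rot: [-180.0, 0.1, 0.8]
force: [-0.3, 0.3, 0.6]
grip_width: 0.0225
grasp_force: 0.0
```

```bash
python3 - <<'E'
from h import *
o=env.get_obs();print(o["tool_pos"],o["tool_rot"],o["time_s"],o["force"])
m=env.camera_model("wrist");im=env.read_camera("wrist")
cv2.imwrite("pics/w3.png",im[:,:,::-1])
import pickle;pickle.dump((m,im),open("w3.pkl","wb"))
E
```

```text
[ 0.51436492 -0.01929764  0.20687259] [-1.79995164e+02  6.67607750e-02  7.67435611e-01] 7.7 [-0.33239549  0.27505476  0.57796786]
```

View pics/w3.png

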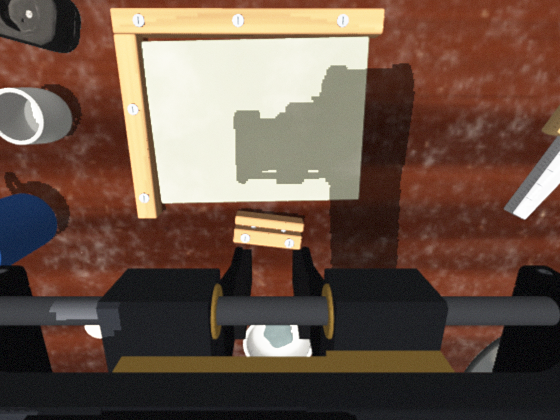

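The bat now looks flush in the corner: far fence inner edge at about row 33, left fence inner edge from (141,36) to (158,217), bat near edge at row 203. The cheek's inner edge runs from (237,211) to (303,219).

```bash
python3 - <<'E'
from h import *
import pickle
m,im=pickle.load(open("w3.pkl","rb"))
for n,p,q,z,w in [("far in",(150,34),(378,30),.022,3),("left in",(142,45),(156,210),.022,3),("bat far",(160,41),(362,38),.012,3),("bat near",(168,203),(355,198),.012,4),("bat right",(368,42),(360,195),.012,3),("bat left",(145,50),(161,195),.012,3),("fence end",(383,12),(384,30),.022,3)]:
    e,r=edge(m,im,p,q,z,w,60);d=e[1]-e[0];print(n,e.round(4).tolist(),"ang",np.degrees(np.arctan2(d[1],d[0])).round(2),"res",round(float(r),2))
print("col270",[im[r,270].tolist() for r in range(196,232)])
for c in (250,270,290): print(c,np.abs(np.diff(im[196:232,c].astype(int).sum(1))).tolist())
E
```

```text
far in [[0.6644, 0.0998], [0.6673, -0.1206]] ang -89.25 res 0.12
left in [[0.6543, 0.108], [0.4849, 0.1119]] ang 178.66 res 1.39
bat far [[0.66, 0.0939], [0.6667, -0.1078]] ang -88.09 res 0.26
bat near [[0.4906, 0.1005], [0.4979, -0.1166]] ang -88.06 res 0.25
bat right [[0.6615, -0.1146], [0.503, -0.1198]] ang -178.13 res 0.21
bat left [[0.6509, 0.1133], [0.4997, 0.1089]] ang -178.34 res 0.16
fence end [[0.6855, -0.1239], [0.6704, -0.1246]] ang -177.48 res 0.19
col270 [[244, 244, 230], [244, 245, 230], [244, 245, 230], [246, 247, 233], [240, 242, 221], [183, 163, 136], [139, 89, 75], [135, 87, 73], [132, 88, 74], [127, 83, 71], [121, 78, 64], [105, 67, 53], [101, 62, 51], [98, 61, 49], [100, 62, 49], [64, 46, 37], [51, 34, 29], [63, 41, 33], [93, 69, 45], [115, 85, 58], [120, 86, 58], [109, 78, 50], [117, 85, 62], [148, 106, 73], [232, 179, 120], [252, 220, 156], [252, 227, 159], [252, 228, 161], [253, 230, 168], [253, 230, 166], [253, 229, 163], [253, 218, 154], [195, 142, 95], [121, 87, 57], [116, 85, 54], [118, 85, 58]]
250 [2, 1, 5, 3, 230, 209, 21, 10, 13, 23, 27, 71, 36, 2, 43, 98, 22, 4, 8, 10, 187, 135, 44, 13, 11, 8, 1, 1, 92, 173, 91, 47, 32, 199, 130]
270 [1, 0, 7, 23, 221, 179, 8, 1, 13, 18, 38, 11, 6, 3, 64, 33, 23, 70, 51, 6, 27, 27, 63, 204, 97, 10, 3, 10, 2, 4, 20, 193, 167, 10, 6]
290 [1, 7, 6, 182, 252, 95, 15, 5, 4, 5, 20, 4, 12, 11, 13, 5, 44, 8, 15, 45, 109, 36, 4, 2, 24, 188, 119, 39, 17, 0, 4, 5, 2, 152, 211]
```

The bat is turned about 1.1° with its left end 4 mm off the far fence, so I'll push again closer to the cheek's mouth.

Emit:
step_arm:
  moves:
    - {"dp": [-25, 30, 0], "dr": [0, 0, 0], "fingers": 1}
    - {"dp": [-26, 26, 40], "dr": [0, 0, 0], "fingers": 1}
    - {"dp": [0, 0, 52], "dr": [0, 0, 0], "fingers": 1}
    - {"dp": [0, 0, 52], "dr": [0, 0, 0], "fingers": 1}
    - {"dp": [0, 0, 50], "dr": [0, 0, 0], "fingers": 1}

```text
time_s: 8.38
tool_pos: [0.4645, -0.0761, 0.0122]
tool_rot: [180.0, -0.0, 0.8]
force: [-0.3, -1.0, 0.3]
grip_width: 0.0012
grasp_force: 0.0
```

Emit:
step_arm:
  moves:
    - {"dp": [0, 0, 0], "dr": [0, 0, 0], "fingers": 1}
    - {"dp": [9, 0, 0], "dr": [0, 0, 0], "fingers": 1}
    - {"dp": [8, 0, 0], "dr": [0, 0, 0], "fingers": 1}
    - {"dp": [5, 0, 0], "dr": [0, 0, 0], "fingers": 1}
    - {"dp": [2, 0, -1], "dr": [0, 0, 0], "fingers": 1}

```text
time_s: 9.0
tool_pos: [0.4895, -0.0755, 0.0154]
tool_rot: [180.0, -0.1, 0.8]
force: [-1.2, 0.1, -0.8]
grip_width: 0.0007
grasp_force: 0.0
```

Emit:
step_arm:
  moves:
    - {"dp": [-18, 0, -4], "dr": [0, 0, 0], "fingers": 1}
    - {"dp": [0, 0, 6], "dr": [0, 0, 0], "fingers": 1}
    - {"dp": [0, 0, 6], "dr": [0, 0, 0], "fingers": 1}
    - {"dp": [0, 0, 0], "dr": [0, 0, 0], "fingers": 1}
    - {"dp": [6, 0, 0], "dr": [0, 0, 0], "fingers": 1}

```text
time_s: 9.62
tool_pos: [0.4767, -0.0756, 0.0063]
tool_rot: [-180.0, 0.0, 0.8]
force: [0.0, -0.3, 0.1]
grip_width: 0.0006
grasp_force: 0.0
```

Emit:
step_arm:
  moves:
    - {"dp": [4, 0, 0], "dr": [0, 0, 0], "fingers": 1}
    - {"dp": [4, 0, -1], "dr": [0, 0, 0], "fingers": 1}
    - {"dp": [3, 0, -1], "dr": [0, 0, 0], "fingers": 1}
    - {"dp": [3, 0, 0], "dr": [0, 0, 0], "fingers": 1}
    - {"dp": [0, 0, 0], "dr": [0, 0, 0], "fingers": 1}

```text
time_s: 10.25
tool_pos: [0.4859, -0.0755, 0.0075]
tool_rot: [-180.0, 0.6, 0.8]
force: [-11.3, 0.4, 7.1]
grip_width: 0.0006
grasp_force: 5.2
```

Emit:
step_arm:
  moves:
    - {"dp": [2, 0, -2], "dr": [0, 0, 0], "fingers": 1}
    - {"dp": [2, 0, -2], "dr": [0, 0, 0], "fingers": 1}
    - {"dp": [2, 0, 0], "dr": [0, 0, 0], "fingers": 1}
    - {"dp": [1, 0, 0], "dr": [0, 0, 0], "fingers": 1}
    - {"dp": [0, 0, 0], "dr": [0, 0, 0], "fingers": 1}

```text
time_s: 10.88
tool_pos: [0.4863, -0.0749, 0.008]
tool_rot: [-179.9, 1.3, 0.8]
force: [-17.3, 0.6, -1.8]
grip_width: 0.0003
grasp_force: 8.2
```

Emit:
step_arm:
  moves:
    - {"dp": [-24, 0, 2], "dr": [0, 0, 0], "fingers": 1}
    - {"dp": [0, 15, -50], "dr": [0, 0, 0], "fingers": 1}
    - {"dp": [15, 20, -50], "dr": [0, 0, 0], "fingers": 1}
    - {"dp": [20, 20, -50], "dr": [0, 0, 0], "fingers": 1}
    - {"dp": [20, 20, -30], "dr": [0, 0, 0], "fingers": 1}

```text
time_s: 11.5
tool_pos: [0.5317, -0.1509, 0.1942]
tool_rot: [179.9, -0.3, 0.8]
force: [0.1, 0.1, 0.6]
grip_width: 0.0004
grasp_force: 0.0
```

```bash
cat > bat.py <<'E'
from h import *
import pickle,sys
o=env.get_obs();print(o["tool_pos"],o["tool_rot"],o["time_s"])
m=env.camera_model("wrist");im=env.read_camera("wrist");n=sys.argv[1]
cv2.imwrite(f"pics/{n}.png",im[:,:,::-1]);pickle.dump((m,im),open(n+".pkl","wb"))
y=np.radians(.75);J=np.array([.6648,.1146]);A=np.array([[np.cos(y),-np.sin(y)],[np.sin(y),np.cos(y)]])
def w(a,z): return np.r_[J+A@np.array(a)/1000,z]
for nm,a,b,z,wd in [("far in",(0,-30),(0,-235),.022,4),("bat far",(-2,-10),(-2,-225),.012,4),("bat near",(-171,-10),(-171,-225),.012,6),("bat right",(-5,-230),(-165,-230),.012,5),("bat left",(-10,-2),(-165,-2),.012,4)]:
    p,q=proj(m,[w(a,z),w(b,z)]);e,r=edge(m,im,p,q,z,wd,60);d=e[1]-e[0]
    print(nm,((e-J)@A*1000).round(1).tolist(),"rel ang",(np.degrees(np.arctan2(d[1],d[0]))-.75).round(2),"res",round(float(r),2))
E
python3 bat.py w4
```

```text
[ 0.5317486  -0.15088754  0.19421479] [179.886267    -0.30029822   0.78380733] 11.5
far in [[0.7, -30.2], [-3.8, -234.8]] rel ang -91.26 res 0.56
bat far [[-4.4, -9.5], [-0.8, -225.0]] rel ang -89.05 res 0.26
bat near [[-173.4, -9.5], [-169.7, -225.0]] rel ang -89.02 res 0.25
bat right [[-5.0, -229.9], [-164.9, -232.9]] rel ang -178.92 res 0.22
bat left [[-10.1, -1.4], [-164.6, -3.6]] rel ang -179.19 res 0.17
```

Emit:
step_arm:
  moves:
    - {"dp": [-5, 0, 60], "dr": [0, 0, 0], "fingers": 1}
    - {"dp": [-4, 0, 60], "dr": [0, 0, 0], "fingers": 1}
    - {"dp": [0, 0, 60], "dr": [0, 0, 0], "fingers": 1}
    - {"dp": [0, 0, 8], "dr": [0, 0, 0], "fingers": 1}
    - {"dp": [0, 0, 0], "dr": [0, 0, 0], "fingers": 1}

```text
time_s: 12.18
tool_pos: [0.5206, -0.1498, 0.0027]
tool_rot: [-180.0, 0.0, 0.8]
force: [1.5, 0.5, -0.2]
grip_width: 0.0004
grasp_force: 0.0
```

Emit:
step_arm:
  moves:
    - {"dp": [0, -8, 0], "dr": [0, 0, 0], "fingers": 1}
    - {"dp": [0, -8, 0], "dr": [0, 0, 0], "fingers": 1}
    - {"dp": [0, -5, 0], "dr": [0, 0, 0], "fingers": 1}
    - {"dp": [0, -4, 0], "dr": [0, 0, 0], "fingers": 1}
    - {"dp": [0, -3, 0], "dr": [0, 0, 0], "fingers": 1}

```text
time_s: 12.8
tool_pos: [0.5193, -0.1259, 0.0031]
tool_rot: [179.7, 0.1, 0.7]
force: [-3.3, -9.6, 4.4]
grip_width: 0.0004
grasp_force: 4.9
```

Emit:
step_arm:
  moves:
    - {"dp": [0, -3, -2], "dr": [0, 0, 0], "fingers": 1}
    - {"dp": [0, -3, -2], "dr": [0, 0, 0], "fingers": 1}
    - {"dp": [0, -2, 0], "dr": [0, 0, 0], "fingers": 1}
    - {"dp": [0, -1, 0], "dr": [0, 0, 0], "fingers": 1}
    - {"dp": [0, 0, 0], "dr": [0, 0, 0], "fingers": 1}

```text
time_s: 13.42
tool_pos: [0.5187, -0.1254, 0.0068]
tool_rot: [179.2, 0.0, 0.4]
force: [-1.1, -23.1, -2.3]
grip_width: 0.0001
grasp_force: 11.4
```

Emit:
step_arm:
  moves:
    - {"dp": [0, 26, 0], "dr": [0, 0, 0.003], "fingers": 1}
    - {"dp": [-30, 0, -26], "dr": [0, 0, 0], "fingers": 1}
    - {"dp": [-27, -30, 0], "dr": [0, 0, 0], "fingers": 1}
    - {"dp": [0, -40, 5], "dr": [0, 0, 0], "fingers": 1}
    - {"dp": [0, 0, 20], "dr": [0, 0, 0], "fingers": 1}

```text
time_s: 14.05
tool_pos: [0.4661, -0.0661, 0.0113]
tool_rot: [180.0, -0.4, 0.9]
force: [1.0, -0.7, 1.5]
grip_width: 0.0003
grasp_force: 0.0
```

Emit:
step_arm:
  moves:
    - {"dp": [0, 0, 0], "dr": [0, 0, 0], "fingers": 1}
    - {"dp": [9, 0, 0], "dr": [0, 0, 0], "fingers": 1}
    - {"dp": [6, 0, 0], "dr": [0, 0, 0], "fingers": 1}
    - {"dp": [4, 0, 0], "dr": [0, 0, 0], "fingers": 1}
    - {"dp": [2, 0, 0], "dr": [0, 0, 0], "fingers": 1}

```text
time_s: 14.68
tool_pos: [0.484, -0.0695, 0.0075]
tool_rot: [-180.0, 0.0, 0.6]
force: [0.1, 0.2, -1.1]
grip_width: 0.0006
grasp_force: 0.0
```

Emit:
step_arm:
  moves:
    - {"dp": [2, 0, 0], "dr": [0, 0, 0], "fingers": 1}
    - {"dp": [2, 0, 0], "dr": [0, 0, 0], "fingers": 1}
    - {"dp": [2, 0, -1], "dr": [0, 0, 0], "fingers": 1}
    - {"dp": [2, 0, -2], "dr": [0, 0, 0], "fingers": 1}
    - {"dp": [2, 0, -1], "dr": [0, 0, 0], "fingers": 1}

```text
time_s: 15.3
tool_pos: [0.4866, -0.0696, 0.0087]
tool_rot: [-180.0, 0.8, 0.6]
force: [-11.7, -1.1, -2.3]
grip_width: 0.0009
grasp_force: 5.9
```

Emit:
step_arm:
  moves:
    - {"dp": [1, 0, 0], "dr": [0, 0, 0], "fingers": 1}
    - {"dp": [0, 0, 0], "dr": [0, 0, 0], "fingers": 1}
    - {"dp": [-26, 0, 2], "dr": [0, 0, 0], "fingers": 1}
    - {"dp": [0, 15, -50], "dr": [0, 0, 0], "fingers": 1}
    - {"dp": [15, 20, -50], "dr": [0, 0, 0], "fingers": 1}

```text
time_s: 15.92
tool_pos: [0.483, -0.1042, 0.1102]
tool_rot: [-180.0, 0.1, 0.7]
force: [0.5, -0.2, 0.1]
grip_width: 0.0005
grasp_force: 0.0
```

Emit:
step_arm:
  moves:
    - {"dp": [20, 20, -50], "dr": [0, 0, 0], "fingers": 1}
    - {"dp": [20, 20, -30], "dr": [0, 0, 0], "fingers": 1}
    - {"dp": [0, 0, 0], "dr": [0, 0, 0], "fingers": 0}
    - {"dp": [0, 0, 0], "dr": [0, 0, 0], "fingers": 0}
    - {"dp": [0, 0, 0], "dr": [0, 0, 0], "fingers": 0}

```text
time_s: 16.55
tool_pos: [0.5233, -0.1429, 0.188]
tool_rot: [-179.9, 0.2, 0.7]
force: [0.2, -0.4, 0.5]
grip_width: 0.0226
grasp_force: 0.0
```

```bash
python3 bat.py w5
```

```text
[ 0.52326974 -0.14289811  0.18800084] [-1.79949930e+02  1.52282107e-01  6.86895759e-01] 16.55
far in [[-2.6, -29.4], [-2.9, -234.9]] rel ang -90.09 res 0.04
bat far [[-0.9, -10.3], [-1.2, -225.0]] rel ang -90.08 res 0.05
bat near [[-170.4, -10.1], [-169.3, -225.0]] rel ang -89.7 res 0.18
bat right [[-5.0, -229.9], [-165.0, -230.1]] rel ang -179.92 res 0.21
bat left [[-10.1, -1.6], [-165.2, -1.1]] rel ang -180.19 res 0.17
```

```bash
python3 - <<'E'
from h import *
import pickle
mt=env.camera_model("top");ms=env.camera_model("scene")
t=cv2.imread("pics/top0.png");s=cv2.imread("pics/scene0.png")
# disc: lowest/far rim extents in both views at trial heights
for z in (0,.02,.04,.06,.08):
    print(z,"top L,R,T,B",cast(mt,[(343,312),(436,312),(390,265),(390,360)],z).round(3).tolist(),"scene left/top rim",cast(ms,[(350,203),(383,190)],z).round(3).tolist())
y=np.radians(.75);J=np.array([.6648,.1146]);A=np.array([[np.cos(y),-np.sin(y)],[np.sin(y),np.cos(y)]])
for nm in("w3","w5"):
    m,im=pickle.load(open(nm+".pkl","rb"))
    def w(a,z): return np.r_[J+A@np.array(a)/1000,z]
    for G in (24,27,30):
        p,q=proj(m,[w((-170-G,-168),.022),w((-170-G+10,-92),.022)]);e,r=edge(m,im,p,q,.022,6,40)
        j=(e-J)@A*1000;print(nm,"cheek top",j.round(1).tolist(),"slope",((j[1,0]-j[0,0])/(j[1,1]-j[0,1])).round(3),"res",round(float(r),2))
    p,q=proj(m,[w((-170,-168),.012),w((-170,-92),.012)]);e,r=edge(m,im,p,q,.012,4,40);print(nm,"bat near",((e-J)@A*1000).round(1).tolist(),round(float(r),2))
E
```

```text
0 top L,R,T,B [[0.238, -0.275], [0.236, -0.528], [0.364, -0.409], [0.111, -0.397]] scene left/top rim [[0.384, -0.408], [0.328, -0.575]]
0.02 top L,R,T,B [[0.239, -0.272], [0.236, -0.522], [0.363, -0.404], [0.113, -0.393]] scene left/top rim [[0.37, -0.376], [0.315, -0.54]]
0.04 top L,R,T,B [[0.24, -0.27], [0.237, -0.515], [0.362, -0.399], [0.116, -0.388]] scene left/top rim [[0.356, -0.345], [0.302, -0.504]]
0.06 top L,R,T,B [[0.24, -0.267], [0.238, -0.509], [0.361, -0.395], [0.119, -0.384]] scene left/top rim [[0.342, -0.314], [0.289, -0.469]]
0.08 top L,R,T,B [[0.241, -0.264], [0.239, -0.502], [0.36, -0.39], [0.121, -0.379]] scene left/top rim [[0.328, -0.283], [0.277, -0.434]]
w3 cheek top [[-196.1, -167.8], [-186.5, -91.6]] slope 0.126 res 0.2
w3 cheek top [[-196.0, -168.1], [-186.4, -92.1]] slope 0.125 res 0.17
w3 cheek top [[-205.8, -167.5], [-195.7, -91.1]] slope 0.132 res 0.91
w3 bat near [[-171.4, -168.1], [-173.0, -92.0]] 0.22
w5 cheek top [[-195.9, -167.6], [-186.3, -91.4]] slope 0.127 res 0.16
w5 cheek top [[-196.1, -168.2], [-186.1, -92.2]] slope 0.131 res 0.25
w5 cheek top [[-206.3, -166.8], [-196.2, -90.4]] slope 0.133 res 0.25
w5 bat near [[-170.6, -168.0], [-170.6, -91.9]] 0.0
```

Emit:
step_arm:
  moves:
    - {"dp": [-4, 60, 0], "dr": [0, 0, 0.154], "fingers": 0}
    - {"dp": [5.5, 60, 0], "dr": [0, 0, 0.154], "fingers": 0}
    - {"dp": [14.5, 58, 0], "dr": [0, 0, 0.154], "fingers": 0}
    - {"dp": [2, 6, 50], "dr": [0, 0, 0], "fingers": 0}
    - {"dp": [0, 0, 0], "dr": [0, 0, 0], "fingers": 0}

```text
time_s: 17.23
tool_pos: [0.5105, -0.3286, 0.1347]
tool_rot: [-179.9, 0.6, -25.9]
force: [-1.2, 1.5, 0.7]
grip_width: 0.0765
grasp_force: 0.0
```

```bash
python3 - <<'E'
from h import *
o=env.get_obs();print(o["tool_pos"],o["tool_rot"],o["time_s"],o["qpos"])
m=env.camera_model("wrist");im=env.read_camera("wrist")
cv2.imwrite("pics/w6.png",im[:,:,::-1])
u=np.array([np.cos(np.radians(154.3)),np.sin(np.radians(154.3))]);v=np.array([-u[1],u[0]]);O=np.array([.5721,-.3572])
def w(a,b,z): return np.r_[O+u*a+v*b,z]
for n,a,b in [("straight",(.04,-.015),(.095,-.015)),("taper",(.04,.0105),(.095,.0036)),("nose",(.1,-.014),(.1,.002))]:
    p,q=proj(m,[w(*a,.018),w(*b,.018)]);e,r=edge(m,im,p,q,.018,6,40);d=e[1]-e[0]
    print(n,p.round(),q.round(),(np.c_[(e-O)@u,(e-O)@v]*1000).round(1).tolist(),np.degrees(np.arctan2(d[1],d[0])).round(1),round(float(r),2))
E
```

```text
[ 0.51047962 -0.32863588  0.13470988] [-179.92333352    0.57988042  -25.91376297] 17.225 [ 39.66670417  17.31219633 -11.23940226  95.02790695   3.52202331
  68.59350164 -88.31031716]
straight [253. 173.] [254. 231.] [[40.0, -14.7], [95.0, -15.5]] 153.4 0.15
taper [282. 173.] [274. 231.] [[39.9, 9.9], [95.1, 4.1]] 148.3 0.21
nose [255. 236.] [272. 236.] [[102.5, -14.1], [102.7, 2.0]] -116.5 0.09
```

View pics/w6.png

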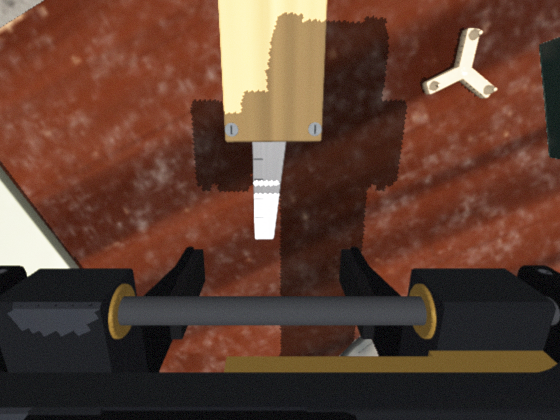

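Wrist view: the leaf's nose is between (255,238) and (272,238), the sheath's mouth is at row 140, and the stilt is at (460,70), well clear. The leaf model agrees to 2.5 mm.

Emit:
step_arm:
  moves:
    - {"dp": [1, -4.5, 45], "dr": [0, 0, 0], "fingers": 0}
    - {"dp": [0, 0, 45], "dr": [0, 0, 0], "fingers": 0}
    - {"dp": [0, 0, 34], "dr": [0, 0, 0], "fingers": 0}
    - {"dp": [0, 0, 5], "dr": [0, 0, 0], "fingers": 0}
    - {"dp": [0, 0, 0], "dr": [0, 0, 0], "fingers": 0}

```text
time_s: 17.9
tool_pos: [0.5187, -0.3262, 0.0126]
tool_rot: [-180.0, -0.2, -25.8]
force: [-0.7, 0.2, 0.9]
grip_width: 0.0868
grasp_force: 0.0
```

Emit:
step_arm:
  squeeze: 25
  moves:
    - {"dp": [0, 0, 0], "dr": [0, 0, 0], "fingers": 1}
    - {"dp": [0, 0, 0], "dr": [0, 0, 0], "fingers": 1}
    - {"dp": [0, 0, 0], "dr": [0, 0, 0], "fingers": 1}
    - {"dp": [0, 0, 0], "dr": [0, 0, 0], "fingers": 1}
    - {"dp": [0, 0, 0], "dr": [0, 0, 0], "fingers": 1}

```text
time_s: 18.52
tool_pos: [0.5169, -0.3266, 0.0106]
tool_rot: [180.0, 0.0, -25.9]
force: [0.0, -0.6, 0.1]
grip_width: 0.0449
grasp_force: 0.0
```

Emit:
step_arm:
  squeeze: 25
  moves:
    - {"dp": [-2, 0, 5], "dr": [0, 0, 0], "fingers": 1}
    - {"dp": [0, 0, 0], "dr": [0, 0, 0], "fingers": 1}
    - {"dp": [0, 0, 0], "dr": [0, 0, 0], "fingers": 1}
    - {"dp": [0, 0, 0], "dr": [0, 0, 0], "fingers": 1}
    - {"dp": [0, 0, 0], "dr": [0, 0, 0], "fingers": 1}

```text
time_s: 19.15
tool_pos: [0.5145, -0.3254, 0.0052]
tool_rot: [180.0, 0.1, -25.9]
force: [-1.8, 1.2, -0.2]
grip_width: 0.0228
grasp_force: 24.8
```

Emit:
step_arm:
  moves:
    - {"dp": [-15, 0, 0], "dr": [0, 0, 0], "fingers": 1}
    - {"dp": [-25, 0, 0], "dr": [0, 0, 0], "fingers": 1}
    - {"dp": [-30, 0, 0], "dr": [0, 0, 0], "fingers": 1}
    - {"dp": [-30, 0, 0], "dr": [0, 0, 0], "fingers": 1}
    - {"dp": [-20, 0, 0], "dr": [0, 0, 0], "fingers": 1}

```text
time_s: 19.77
tool_pos: [0.4064, -0.273, 0.0057]
tool_rot: [180.0, -0.0, -25.8]
force: [0.5, 0.1, -0.8]
grip_width: 0.023
grasp_force: 24.7
```

Emit:
step_arm:
  moves:
    - {"dp": [0, 0, 0], "dr": [0, 0, 0], "fingers": 1}
    - {"dp": [0, 0, 0], "dr": [0, 0, 0], "fingers": 1}
    - {"dp": [0, 0, 0], "dr": [0, 0, 0], "fingers": 0}
    - {"dp": [0, 0, 0], "dr": [0, 0, 0], "fingers": 0}
    - {"dp": [0, 0, 0], "dr": [0, 0, 0], "fingers": 0}

```text
time_s: 20.4
tool_pos: [0.4075, -0.2735, 0.0056]
tool_rot: [180.0, -0.0, -25.8]
force: [0.9, 0.4, -0.2]
grip_width: 0.0451
grasp_force: 0.0
```

Emit:
step_arm:
  moves:
    - {"dp": [0, 0, -50], "dr": [0, 0, 0], "fingers": 0}
    - {"dp": [50, 0, -35], "dr": [0, 0, 0], "fingers": 0}
    - {"dp": [50, 0, -30], "dr": [0, 0, 0], "fingers": 0}
    - {"dp": [45, 0, -20], "dr": [0, 0, 0], "fingers": 0}
    - {"dp": [0, 0, 0], "dr": [0, 0, -0.18], "fingers": 0}

```text
time_s: 21.02
tool_pos: [0.5415, -0.338, 0.1423]
tool_rot: [180.0, -0.3, -15.2]
force: [-0.6, 0.1, -1.0]
grip_width: 0.0855
grasp_force: 0.0
```

Emit:
step_arm:
  moves:
    - {"dp": [0, 0, 0], "dr": [0, 0, -0.185], "fingers": 0}
    - {"dp": [0, 0, 0], "dr": [0, 0, -0.185], "fingers": 0}
    - {"dp": [0, 0, 0], "dr": [0, 0, -0.185], "fingers": 0}
    - {"dp": [0, 0, 0], "dr": [0, 0, -0.185], "fingers": 0}
    - {"dp": [0, 0, 0], "dr": [0, 0, -0.185], "fingers": 0}

```text
time_s: 21.65
tool_pos: [0.5377, -0.3366, 0.1404]
tool_rot: [-180.0, 0.0, 37.8]
force: [-0.2, 0.9, -0.6]
grip_width: 0.0872
grasp_force: 0.0
```

Emit:
step_arm:
  moves:
    - {"dp": [0, 0, 0], "dr": [0, 0, -0.185], "fingers": 0}
    - {"dp": [0, 0, 0], "dr": [0, 0, -0.185], "fingers": 0}
    - {"dp": [0, 0, 0], "dr": [0, 0, -0.185], "fingers": 0}
    - {"dp": [0, 0, 0], "dr": [0, 0, -0.185], "fingers": 0}
    - {"dp": [0, 0, 0], "dr": [0, 0, -0.185], "fingers": 0}

```text
time_s: 22.28
tool_pos: [0.5376, -0.3367, 0.1403]
tool_rot: [-180.0, -0.0, 90.8]
force: [-0.0, 0.2, 0.7]
grip_width: 0.0868
grasp_force: 0.0
```

Emit:
step_arm:
  moves:
    - {"dp": [0, 0, 0], "dr": [0, 0, -0.185], "fingers": 0}
    - {"dp": [0, 0, 0], "dr": [0, 0, -0.185], "fingers": 0}
    - {"dp": [0, 0, 0], "dr": [0, 0, -0.185], "fingers": 0}
    - {"dp": [0, 0, 0], "dr": [0, 0, -0.185], "fingers": 0}
    - {"dp": [0, 0, 0], "dr": [0, 0, -0.185], "fingers": 0}

```text
time_s: 22.9
tool_pos: [0.5376, -0.3367, 0.1404]
tool_rot: [180.0, -0.0, 143.8]
force: [-0.9, -0.0, 0.8]
grip_width: 0.0869
grasp_force: 0.0
```

```bash
cat > leaf.py <<'E'
from h import *
import sys,pickle
def leaf(m,im,O,h):
    u=np.array([np.cos(np.radians(h)),np.sin(np.radians(h))]);v=np.array([-u[1],u[0]])
    w=lambda a,b,z:np.r_[O+u*a/1000+v*b/1000,z]
    for n,a,b in [("straight",(-90,-15),(60,-15)),("handle",(-90,21),(-50,21)),("taper",(-40,20.4),(90,4.2)),("nose",(100,-14),(100,2)),("end",(-100,-14),(-100,20))]:
        p,q=proj(m,[w(*a,.018),w(*b,.018)]);e,r=edge(m,im,p,q,.018,7,40);d=e[1]-e[0]
        print(n,p.round(),q.round(),(np.c_[(e-O)@u,(e-O)@v]*1000).round(1).tolist(),np.degrees(np.arctan2(d[1],d[0])).round(1),round(float(r),2))
o=env.get_obs();print(o["tool_pos"],o["tool_rot"],o["time_s"],o["qpos"].round(0))
m=env.camera_model("wrist");im=env.read_camera("wrist");cv2.imwrite(f"pics/{sys.argv[1]}.png",im[:,:,::-1])
leaf(m,im,np.array([float(sys.argv[2]),float(sys.argv[3])]),float(sys.argv[4]))
E
python3 leaf.py w7 .463 -.3043 154
```

```text
[ 0.53764005 -0.33669686  0.14039408] [ 1.79998302e+02 -6.48068351e-03  1.43795916e+02] 22.9 [ 59.  24. -38.  90.  15.  71.  73.]
straight [286. 210.] [255.  32.] [[-90.0, -16.2], [60.0, -14.8]] 154.5 0.16
handle [249. 216.] [240. 175.] [[-89.9, 19.4], [-50.0, 20.7]] 155.8 0.16
taper [238. 164.] [223.  -6.] [[-40.0, 19.9], [90.0, 4.7]] 147.3 0.22
nose [244. -26.] [223. -21.] [[95.5, -14.2], [95.5, 1.9]] -115.9 0.0
end [287. 220.] [252. 226.] [[-98.9, -14.0], [-99.5, 20.0]] -115.1 0.44
```

View pics/w7.png

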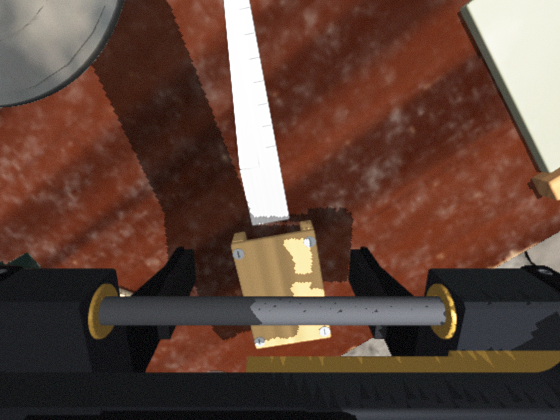

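The leaf lies released on the table, with its handle end at (253–287, 218) just out of the sheath's mouth (row 232). The fitted edges match the predicted pose within about 1 mm.

Emit:
step_arm:
  moves:
    - {"dp": [2, -6.5, 30], "dr": [0, 0, -0.093], "fingers": 0}
    - {"dp": [0, 0, 40], "dr": [0, 0, -0.092], "fingers": 0}
    - {"dp": [0, 0, 40], "dr": [0, 0, 0], "fingers": 0}
    - {"dp": [0, 0, 25], "dr": [0, 0, 0], "fingers": 0.3}
    - {"dp": [0, 0, 0], "dr": [0, 0, 0], "fingers": 0.4}

```text
time_s: 23.58
tool_pos: [0.5311, -0.3401, 0.0038]
tool_rot: [180.0, -0.2, 153.9]
force: [-0.1, -0.6, 0.5]
grip_width: 0.0745
grasp_force: 0.0
```

Emit:
step_arm:
  squeeze: 25
  moves:
    - {"dp": [0, 0, 0], "dr": [0, 0, 0], "fingers": 1}
    - {"dp": [0, 0, 0], "dr": [0, 0, 0], "fingers": 1}
    - {"dp": [0, 0, 0], "dr": [0, 0, 0], "fingers": 1}
    - {"dp": [0, 0, 0], "dr": [0, 0, 0], "fingers": 1}
    - {"dp": [0, 0, 0], "dr": [0, 0, 0], "fingers": 1}

```text
time_s: 24.2
tool_pos: [0.5324, -0.3408, 0.0061]
tool_rot: [-180.0, 0.0, 154.0]
force: [-0.7, -0.5, 3.9]
grip_width: 0.0355
grasp_force: 25.0
```

Emit:
step_arm:
  moves:
    - {"dp": [15, 0, 0], "dr": [0, 0, 0], "fingers": 1}
    - {"dp": [20, 0, 0], "dr": [0, 0, 0], "fingers": 1}
    - {"dp": [6, 2, 0], "dr": [0, 0, 0.158], "fingers": 1}
    - {"dp": [6.5, 1, 0], "dr": [0, 0, 0.158], "fingers": 1}
    - {"dp": [6.5, 0, 0], "dr": [0, 0, 0.158], "fingers": 1}

```text
time_s: 24.82
tool_pos: [0.4868, -0.3123, 0.0061]
tool_rot: [-180.0, 0.1, 126.6]
force: [0.7, -0.7, 1.2]
grip_width: 0.0356
grasp_force: 25.0
```

Emit:
step_arm:
  moves:
    - {"dp": [6.5, -1, 0], "dr": [0, 0, 0.158], "fingers": 1}
    - {"dp": [6, -2, 0], "dr": [0, 0, 0.158], "fingers": 1}
    - {"dp": [6, -3, 0], "dr": [0, 0, 0.158], "fingers": 1}
    - {"dp": [5, -4, 0], "dr": [0, 0, 0.156], "fingers": 1}
    - {"dp": [0, 0, 0], "dr": [0, 0, 0], "fingers": 1}

```text
time_s: 25.45
tool_pos: [0.4681, -0.2938, 0.006]
tool_rot: [180.0, 0.0, 90.9]
force: [-0.3, 1.1, 3.1]
grip_width: 0.0357
grasp_force: 25.0
```

```bash
python3 leaf.py w8 .4699 -.2158 90.9 | head -4; python3 - <<'E'
from h import *
m=env.camera_model("top");im=env.read_camera("top");cv2.imwrite("pics/t8.png",cv2.resize(im[130:290,170:370],(800,640),interpolation=2)[:600,:,::-1])
E
```

```text
[ 0.46811128 -0.29383929  0.00604332] [1.79977356e+02 4.57556354e-02 9.09066174e+01] 25.45 [ 53.  21. -27. 109.  12.  53.  21.]
straight [307. 295.] [319. -36.] [[-89.9, -13.7], [60.0, -13.9]] 90.8 0.24
handle [240. 295.] [237. 225.] [[-90.0, 21.5], [-50.0, 21.6]] 91.0 0.22
taper [238. 206.] [ 270. -134.] [[-40.0, 19.9], [90.2, 7.1]] 85.3 1.18
```

View pics/t8.png

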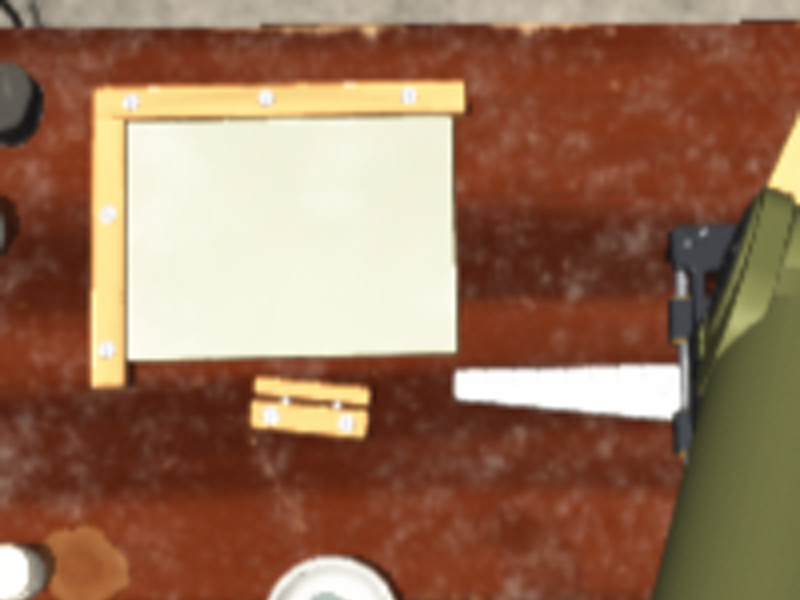

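The crop shows the bat flush in the corner, the leaf nose at (455,385) pointing at the gap, and the cheek at (250–370, 378–437).

Emit:
step_arm:
  moves:
    - {"dp": [0, 13, 0], "dr": [0, 0, 0.003], "fingers": 1}
    - {"dp": [0, 0, 0], "dr": [0, 0, 0], "fingers": 1}
    - {"dp": [20, 0, 0], "dr": [0, 0, 0], "fingers": 1}
    - {"dp": [25, 0, 0], "dr": [0, 0, 0], "fingers": 1}
    - {"dp": [15, 0, 0], "dr": [0, 0, 0], "fingers": 1}

```text
time_s: 26.18
tool_pos: [0.4802, -0.2327, 0.006]
tool_rot: [180.0, 0.1, 90.7]
force: [0.5, -2.3, 5.4]
grip_width: 0.0356
grasp_force: 25.0
```

```bash
cat > fit.py <<'E'
from h import *
import sys
o=env.get_obs();print(o["tool_pos"],o["tool_rot"],o["time_s"],o["force"])
y=np.radians(.75);J=np.array([.6648,.1146]);A=np.array([[np.cos(y),-np.sin(y)],[np.sin(y),np.cos(y)]])
m=env.camera_model("wrist");im=env.read_camera("wrist");cv2.imwrite(f"pics/{sys.argv[1]}.png",im[:,:,::-1])
ny=float(sys.argv[2]);lx=float(sys.argv[3])  # guessed leaf nose y and origin x in jig mm
def w(a,z): return np.r_[J+A@np.array(a)/1000,z]
for nm,a,b,z,wd in [("straight",(lx+15,ny-180),(lx+15,ny-70),.018,5),("handle",(lx-21,ny-180),(lx-21,ny-150),.018,5),("taper",(lx-19,ny-130),(lx-9.6,ny-53),.018,5),("nose",(lx+14,ny),(lx-2,ny),.018,7),("end",(lx+14,ny-200),(lx-20,ny-200),.018,6),("bat near",(-170,-60),(-170,-220),.012,5),("bat end",(-165,-230),(-100,-230),.012,5)]:
    p,q=proj(m,[w(a,z),w(b,z)]);e,r=edge(m,im,p,q,z,wd,40);d=e[1]-e[0]
    print(nm,p.round(),q.round(),((e-J)@A*1000).round(1).tolist(),(np.degrees(np.arctan2(d[1],d[0]))-.75).round(1),round(float(r),2))
E
python3 fit.py w9 -168 -187
```

```text
[ 0.4801607  -0.23265984  0.00602023] [1.79981702e+02 7.63428657e-02 9.07384435e+01] 26.175 [ 0.478737   -2.32541278  5.37721529]
straight [305. 280.] [314.  51.] [[-172.4, -348.0], [-172.5, -238.0]] 90.1 0.24
handle [238. 280.] [236. 227.] [[-207.7, -348.0], [-207.7, -318.0]] 90.0 0.25
taper [238. 188.] [255.   5.] [[-206.2, -298.0], [-196.6, -221.0]] 82.9 0.22
nose [ 319. -166.] [ 274. -166.] [[-172.9, -169.9], [-189.0, -169.9]] -180.0 0.0
end [303. 312.] [241. 312.] [[-173.1, -365.5], [-206.9, -365.6]] -179.8 0.08
bat near [ 345. -671.] [318.   6.] [[-168.6, -60.0], [-167.9, -220.1]] -89.7 0.0
bat end [329.  33.] [479.  33.] [[-165.0, -229.4], [-100.1, -229.4]] 0.0 0.0
```

Emit:
step_arm:
  moves:
    - {"dp": [10, 1.5, -0.5], "dr": [0, 0, 0], "fingers": 1}
    - {"dp": [12, 0, 0], "dr": [0, 0, 0], "fingers": 1}
    - {"dp": [10, 0, 0], "dr": [0, 0, 0], "fingers": 1}
    - {"dp": [6, 0, 0], "dr": [0, 0, 0], "fingers": 1}
    - {"dp": [0, 0, 0], "dr": [0, 0, 0], "fingers": 1}

```text
time_s: 26.85
tool_pos: [0.4811, -0.1944, 0.006]
tool_rot: [-180.0, -0.1, 90.7]
force: [-0.6, 1.1, 5.9]
grip_width: 0.0359
grasp_force: 25.0
```

Emit:
step_arm:
  moves:
    - {"dp": [4, 0, 0], "dr": [0, 0, 0], "fingers": 1}
    - {"dp": [3, 0, 0], "dr": [0, 0, 0], "fingers": 1}
    - {"dp": [3, 0, 0], "dr": [0, 0, 0], "fingers": 1}
    - {"dp": [2, 0, 0], "dr": [0, 0, 0], "fingers": 1}
    - {"dp": [0, 0, 0], "dr": [0, 0, 0], "fingers": 1}

```text
time_s: 27.48
tool_pos: [0.481, -0.1835, 0.006]
tool_rot: [-180.0, -0.0, 90.6]
force: [-1.4, -2.4, 4.7]
grip_width: 0.0353
grasp_force: 25.0
```

Emit:
step_arm:
  moves:
    - {"dp": [3, 0, 0], "dr": [0, 0, 0], "fingers": 1}
    - {"dp": [2, 0, 0], "dr": [0, 0, 0], "fingers": 1}
    - {"dp": [2, 0, 0], "dr": [0, 0, 0], "fingers": 1}
    - {"dp": [0, 0, 0], "dr": [0, 0, 0], "fingers": 1}
    - {"dp": [0, 0, 0], "dr": [0, 0, 0], "fingers": 1}

```text
time_s: 28.1
tool_pos: [0.4809, -0.1764, 0.006]
tool_rot: [-180.0, -0.0, 90.6]
force: [-2.7, -3.9, 4.9]
grip_width: 0.0359
grasp_force: 25.0
```

Emit:
step_arm:
  moves:
    - {"dp": [2, 0, 0], "dr": [0, 0, 0], "fingers": 1}
    - {"dp": [2, 0, 0], "dr": [0, 0, 0], "fingers": 1}
    - {"dp": [1, 0, 0], "dr": [0, 0, 0], "fingers": 1}
    - {"dp": [0, 0, 0], "dr": [0, 0, 0], "fingers": 1}
    - {"dp": [0, 0, 0], "dr": [0, 0, 0], "fingers": 1}

```text
time_s: 28.72
tool_pos: [0.4808, -0.1721, 0.006]
tool_rot: [-180.0, 0.0, 90.6]
force: [-2.5, -4.2, 4.2]
grip_width: 0.0358
grasp_force: 25.0
```

Emit:
step_arm:
  moves:
    - {"dp": [2, 0, 0], "dr": [0, 0, 0], "fingers": 1}
    - {"dp": [2, 0, 0], "dr": [0, 0, 0], "fingers": 1}
    - {"dp": [2, 0, 0], "dr": [0, 0, 0], "fingers": 1}
    - {"dp": [0, 0, 0], "dr": [0, 0, 0], "fingers": 1}
    - {"dp": [0, 0, 0], "dr": [0, 0, 0], "fingers": 1}

```text
time_s: 29.35
tool_pos: [0.4806, -0.1673, 0.006]
tool_rot: [-180.0, 0.1, 90.6]
force: [-2.8, -7.2, 3.7]
grip_width: 0.0358
grasp_force: 25.0
```

Emit:
step_arm:
  moves:
    - {"dp": [2, 0, 0], "dr": [0, 0, 0], "fingers": 1}
    - {"dp": [1, 0, 0], "dr": [0, 0, 0], "fingers": 1}
    - {"dp": [0, 0, 0], "dr": [0, 0, 0], "fingers": 1}
    - {"dp": [0, 0, 0], "dr": [0, 0, 0], "fingers": 1}
    - {"dp": [0, 0, 0], "dr": [0, 0, 0], "fingers": 1}

```text
time_s: 29.98
tool_pos: [0.4807, -0.1655, 0.006]
tool_rot: [180.0, 0.2, 90.5]
force: [-1.6, -9.9, 3.2]
grip_width: 0.036
grasp_force: 25.0
```

Emit:
step_arm:
  moves:
    - {"dp": [1, 0, 0], "dr": [0, 0, 0], "fingers": 1}
    - {"dp": [0, 0, 0], "dr": [0, 0, 0], "fingers": 1}
    - {"dp": [0, 0, 0], "dr": [0, 0, 0], "fingers": 0.4}
    - {"dp": [0, 0, 0], "dr": [0, 0, 0], "fingers": 0.4}
    - {"dp": [0, 0, 0], "dr": [0, 0, 0], "fingers": 0.4}

```text
time_s: 30.6
tool_pos: [0.481, -0.1603, 0.0057]
tool_rot: [-180.0, -0.1, 90.7]
force: [-0.3, -0.0, -0.2]
grip_width: 0.0508
grasp_force: 0.0
```

Emit:
step_arm:
  moves:
    - {"dp": [0, 0, 0], "dr": [0, 0, 0], "fingers": 0}
    - {"dp": [0, 0, -50], "dr": [0, 0, 0], "fingers": 0}
    - {"dp": [0, 0, -50], "dr": [0, 0, 0], "fingers": 0}
    - {"dp": [0, 0, -50], "dr": [0, 0, 0], "fingers": 0}
    - {"dp": [0, 0, 0], "dr": [0, 0, 0], "fingers": 0}

```text
time_s: 31.22
tool_pos: [0.484, -0.1622, 0.1604]
tool_rot: [179.6, 0.2, 90.6]
force: [-0.3, 0.7, -1.2]
grip_width: 0.0853
grasp_force: 0.0
```

```bash
python3 fit.py w10 -98 -185
```

```text
[ 0.48398797 -0.16222125  0.16037689] [179.55797738   0.2192833   90.64187953] 31.225 [-0.34531577  0.65503257 -1.16997048]
straight [286. 199.] [287.  80.] [[-170.4, -278.0], [-171.7, -168.0]] 90.6 0.08
handle [249. 200.] [249. 170.] [[-207.0, -278.0], [-206.3, -248.0]] 88.7 0.09
taper [250. 148.] [259.  59.] [[-204.6, -227.9], [-194.6, -151.0]] 82.6 0.21
nose [287. -13.] [268. -13.] [[-170.9, -102.9], [-187.0, -102.9]] -180.0 0.0
end [285. 218.] [251. 219.] [[-171.0, -299.1], [-205.0, -299.1]] -180.0 0.0
bat near [289. -66.] [286. 139.] [[-165.6, -60.2], [-172.6, -219.9]] -92.5 1.03
bat end [291. 150.] [359. 149.] [[-165.0, -228.8], [-100.1, -228.8]] 0.0 0.0
```

View pics/w10.png

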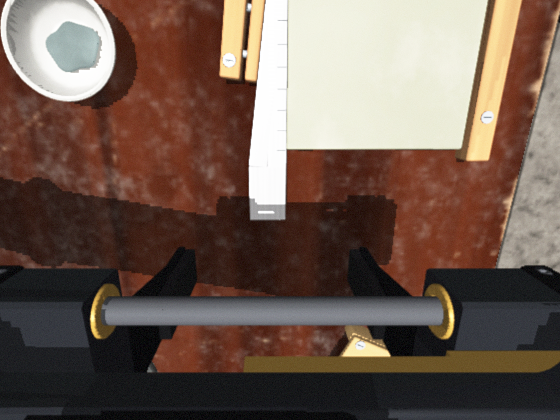

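Wrist view: the leaf sits between the cheek (220–262, 0–80) and the bat's near edge (col 287). Its handle end is at row 218 and it looks in line. I'll finish with a gentle check push of about 10 N on the handle end, using closed fingers.

Emit:
step_arm:
  moves:
    - {"dp": [-44, 0, 0], "dr": [0, 0, 0], "fingers": 1}
    - {"dp": [0, 0, 40], "dr": [0, 0, 0], "fingers": 1}
    - {"dp": [0, 0, 45], "dr": [0, 0, 0], "fingers": 1}
    - {"dp": [0, 0, 45], "dr": [0, 0, 0], "fingers": 1}
    - {"dp": [0, 0, 21], "dr": [0, 0, 0], "fingers": 1}

```text
time_s: 31.9
tool_pos: [0.4782, -0.2039, 0.0006]
tool_rot: [-179.6, -0.2, 90.7]
force: [0.6, -0.6, -0.0]
grip_width: 0.0452
grasp_force: 0.4
```

Emit:
step_arm:
  moves:
    - {"dp": [0, 0, 0], "dr": [0, 0, 0], "fingers": 1}
    - {"dp": [3, 0, 0], "dr": [0, 0, 0], "fingers": 1}
    - {"dp": [3, 0, 0], "dr": [0, 0, 0], "fingers": 1}
    - {"dp": [2, 0, 0], "dr": [0, 0, 0], "fingers": 1}
    - {"dp": [0, 0, 0], "dr": [0, 0, 0], "fingers": 1}

```text
time_s: 32.52
tool_pos: [0.4812, -0.1979, 0.0052]
tool_rot: [-180.0, 0.0, 90.6]
force: [-0.6, -0.9, 0.0]
grip_width: 0.0017
grasp_force: 0.4
```

Emit:
step_arm:
  moves:
    - {"dp": [2, 0, 0], "dr": [0, 0, 0], "fingers": 1}
    - {"dp": [1, 0, 0], "dr": [0, 0, 0], "fingers": 1}
    - {"dp": [1, 0, 0], "dr": [0, 0, 0], "fingers": 1}
    - {"dp": [0, 0, 0], "dr": [0, 0, 0], "fingers": 1}
    - {"dp": [0, 0, 0], "dr": [0, 0, 0], "fingers": 1}

```text
time_s: 33.15
tool_pos: [0.481, -0.1977, 0.0054]
tool_rot: [180.0, 0.3, 90.5]
force: [-1.1, -8.0, -1.0]
grip_width: 0.0006
grasp_force: 4.2
```

Emit:
step_arm:
  moves:
    - {"dp": [1, 0, 0], "dr": [0, 0, 0], "fingers": 1}
    - {"dp": [0, 0, 0], "dr": [0, 0, 0], "fingers": 1}
    - {"dp": [0, 0, 0], "dr": [0, 0, 0], "fingers": 1}
    - {"dp": [-15, 0, 0], "dr": [0, 0, 0], "fingers": 1}
    - {"dp": [-10, 0, 0], "dr": [0, 0, 0], "fingers": 1}

```text
time_s: 33.78
tool_pos: [0.4817, -0.2181, 0.0051]
tool_rot: [180.0, -0.0, 90.6]
force: [0.1, 0.5, -0.1]
grip_width: 0.0006
grasp_force: 0.0
```

Emit:
step_arm:
  moves:
    - {"dp": [0, 0, -60], "dr": [0, 0, 0], "fingers": 1}
    - {"dp": [20, 0, -60], "dr": [0, 0, 0], "fingers": 1}
    - {"dp": [30, 40, -60], "dr": [0, 0, 0], "fingers": 1}
    - {"dp": [40, 40, -30], "dr": [0, 0, 0], "fingers": 1}
    - {"dp": [0, 0, 0], "dr": [0, 0, 0], "fingers": 1}

```text
time_s: 34.4
tool_pos: [0.5559, -0.1288, 0.2048]
tool_rot: [179.6, -0.1, 91.1]
force: [-0.6, 0.7, -0.1]
grip_width: 0.0006
grasp_force: 0.0
```

```bash
python3 bat.py w11; python3 fit.py w12 -98 -185
```

```text
[ 0.5559323  -0.12877939  0.20481058] [ 1.79602737e+02 -1.14932175e-01  9.10962241e+01] 34.4
far in [[-3.7, -29.7], [-4.4, -234.6]] rel ang -90.22 res 0.0
bat far [[0.5, -10.2], [-2.0, -225.0]] rel ang -90.67 res 0.73
bat near [[-165.2, -9.9], [-174.2, -225.0]] rel ang -92.4 res 1.23
bat right [[-5.0, -229.7], [-165.0, -229.8]] rel ang -179.96 res 0.21
bat left [[-9.7, -5.0], [-165.2, -5.0]] rel ang -180.01 res 0.0
[ 0.55343526 -0.13157706  0.20270654] [ 1.79861712e+02 -5.09979517e-02  9.09062504e+01] 34.45 [ 0.16220325 -0.45031411  0.13977502]
straight [223. 215.] [219. 114.] [[-169.6, -278.0], [-171.3, -168.1]] 90.9 0.28
handle [192. 215.] [190. 189.] [[-206.3, -278.0], [-206.3, -248.0]] 90.0 0.23
taper [190. 172.] [194.  97.] [[-204.4, -228.0], [-194.6, -151.0]] 82.7 0.19
nose [214.  39.] [198.  39.] [[-171.1, -99.1], [-187.1, -99.1]] -180.0 0.0
end [223. 231.] [194. 231.] [[-171.0, -298.6], [-205.0, -298.6]] -180.0 0.0
bat near [214.  -4.] [222. 163.] [[-170.2, -60.0], [-172.4, -220.1]] -90.8 0.4
bat end [227. 172.] [285. 172.] [[-165.0, -228.9], [-100.0, -228.9]] 0.0 0.0
```

```bash
python3 -c "
from cell import env
print(env.sign_off())"
```

```text
the job is handed in; nothing more can be done
None
```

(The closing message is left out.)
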